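# Load the demonstration palette under the document camera

### The arm

A 7-joint arm with a two-finger parallel gripper is mounted at the origin on the work surface. World frame = base frame: x ahead of the robot, y to its left, z up, the work surface at z = 0. Lengths are in m, angles in rad, forces in N, time in s.
With the tool pointing down it reaches from about 0.425 to 0.95 m from the base axis. Payload 4.7 kg.
Tool frame: the origin (TCP) lies at the very end of the fingers, on their centre line; the grasp point (between the pads) lies 19 mm behind it; y points along the fingers, x is the direction in which the jaws open and shut, and the axes are right-handed (so a half turn about y gives the same grasp; the last joint's range is limited). The gripper opens to 85 mm and grips with 20 to 120 N. Pads are 22 mm wide; open, the fingers measure 114 mm over their backs; the gripper's body (76 mm by 85 mm) begins 54 mm behind the grasp point. The pads swing forward as they close: fully open they stand 13 mm farther back than shut.
Start: joints at [1.09, 0.469, -0.049, 1.532, 0.024, 1.141, -0.082], TCP at [0.295, -0.607, 0.231] pointing down, gripper open.
Joint ranges: [-2.59, 2.59], [-0.33, 1.99], [-1.39, 1.29], [0.1, 2.45], [-1.04, 4.18], [0.21, 1.99], [-2.66, 2.66]. Speed limits (rad/s): [2.57, 2.57, 3.14, 3.14, 3.14, 3.14, 3.14].

### API

Orientations are given as a rotation vector (axis times angle).
In Python, from station import move_ptp, movel, move_joints, let_go, grasp, dwell, ik, state, grab_frame, PlanningError, close_job gives the robot as it stands. Calls block until the motion is done:
- move_ptp(position, orientation): joint-space move of the TCP to a pose.
- movel(position, ori=None, rate=0.15): straight line of the TCP; ori=None keeps the orientation; rate is the mean speed in m/s.
- move_joints(angles): joint-space move.
- let_go() and grasp(): open the fingers fully, or close them until they stop; the grip force is fixed at half the most.
- dwell(seconds).
- ik(position, orientation): joint angles nearest the present ones, or None.
- state(): the state.
- grab_frame(name): name is "scene" or "top" or "wrist"; returns a dict with "frame" (420x560x3 uint8, red, green, blue), "fovy" (degrees; the focal length in pixels is half the picture's height over the tangent of half this angle, whatever the lens; pixels are square), "cx", "cy" (the principal point, pixels), "R" (3x3) and "t" (3): a world point X has camera coordinates R X + t. Camera axes: x right, y down, z forward; pixel columns grow to the right and rows downward; lengths in m; the calibration is good to about 2 mm. A picture is of the moment at which its call begins. There is no depth.
A pose or a line that the arm cannot do raises PlanningError and nothing moves.
- close_job(): hands the job in, once; it reports no verdict.
The state is a dict: "clock": time; "q": joint angles; "qvel": joint speeds; "effort": joint torques, N m; "eef_pos": TCP position; "orientation": TCP orientation; "wrist_force": force on the tool from outside, world axes, zero at the start; "ft_torque": the same for the moment, N m; "finger_gap": opening from 0.0 (shut) to 1.0 (fully open).
Only numpy, scipy, OpenCV 4.12 (cv2) and the standard library are available. Lean on these libraries where they do the work, as an engineer would, in place of code of your own. Each camera call takes 0.05 s, during which the arm holds its last target.

### The job

Swing the document camera well clear of the palette, then lay every paint cake on the table flat in a pocket of its own: warm colours (red, orange, yellow) in the row by the red stripe, cool colours (green, blue, violet) in the row by the blue stripe. When all the cakes are in, swing the camera back over the middle of the palette, as nearly centred as its arm allows, and let go; leave the ink bottles, the tub and the brush where they are.

Things in the scene. Friction and masses are not known exactly. Their poses are not given: they have to be found in the camera images.
- cake_red: red paint cake (warm colour): a rigid round disc 40 mm across and 8 mm thick, about 20 g, lying flat on the table; origin at the centre of the disc (4 mm above what it lies on), z along its axis, either face may be up. May be absent.
- cake_orange: orange paint cake (warm colour): a rigid round disc 40 mm across and 8 mm thick, about 20 g, lying flat on the table; origin at the centre of the disc (4 mm above what it lies on), z along its axis, either face may be up. May be absent.
- cake_yellow: yellow paint cake (warm colour): a rigid round disc 40 mm across and 8 mm thick, about 20 g, lying flat on the table; origin at the centre of the disc (4 mm above what it lies on), z along its axis, either face may be up. May be absent.
- cake_green: green paint cake (cool colour): a rigid round disc 40 mm across and 8 mm thick, about 20 g, lying flat on the table; origin at the centre of the disc (4 mm above what it lies on), z along its axis, either face may be up. May be absent.
- cake_blue: blue paint cake (cool colour): a rigid round disc 40 mm across and 8 mm thick, about 20 g, lying flat on the table; origin at the centre of the disc (4 mm above what it lies on), z along its axis, either face may be up. May be absent.
- cake_violet: violet paint cake (cool colour): a rigid round disc 40 mm across and 8 mm thick, about 20 g, lying flat on the table; origin at the centre of the disc (4 mm above what it lies on), z along its axis, either face may be up. May be absent.
- palette: white plastic palette, fixed to the table, at any yaw: slab 192 (x) by 132 (y) by 12 mm, origin at the centre of its underside; two rows of three round pockets 45 mm across and 5 mm deep, with grey floors, 60 mm apart both ways, so a seated cake stands 3 mm proud. A red stripe runs along the edge by the warm row (y +), a blue stripe along the edge by the cool row (y -).
- palette_mid (a point): centre of the palette's top face, 12 mm above the table
- warm0 (a point): centre of the mouth of pocket 0 of the palette's red-striped warm row, level with its top face (the pocket floor is 5 mm lower)
- warm1 (a point): centre of the mouth of pocket 1 of the palette's red-striped warm row, level with its top face (the pocket floor is 5 mm lower)
- warm2 (a point): centre of the mouth of pocket 2 of the palette's red-striped warm row, level with its top face (the pocket floor is 5 mm lower)
- cool0 (a point): centre of the mouth of pocket 0 of the palette's blue-striped cool row, level with its top face (the pocket floor is 5 mm lower)
- cool1 (a point): centre of the mouth of pocket 1 of the palette's blue-striped cool row, level with its top face (the pocket floor is 5 mm lower)
- cool2 (a point): centre of the mouth of pocket 2 of the palette's blue-striped cool row, level with its top face (the pocket floor is 5 mm lower)
- cam_arm (a joint): swing of the document camera's level arm about its upright post, rad; free to turn from -0.3 to 1.1 and stays where left (light friction, about 0.5 N at the handle); near 0 the camera is over the palette; it grows as the arm swings clockwise seen from above, towards the robot's left and clear of the work
- cam_hinge (a point): on the vertical hinge axis of the camera arm at the top of the aluminium post, 210 mm above the table; the arm is 340 mm long from here to the camera
- cam_handle (a point): middle of the grip part of the orange upright round handle on top of the camera head: 18 mm across, standing 50 mm above the head, its top 20 mm above this point; can be pinched from above
- cam_lens (a point): lens under the white camera head (78 by 58 by 42 mm) at the arm's end, straight below the handle; about 164 mm above the table
- stand: fixed stand of the document camera: grey foot 130 by 150 by 22 mm with a 26 mm aluminium post 188 mm tall; origin under the post; the arm's pivot sits on the post
- ink_amber: amber ink dropper bottle, 33 mm across, 85 mm tall, origin under its centre; a bystander
- ink_black: black ink dropper bottle, 33 mm across, 85 mm tall, origin under its centre; a bystander
- tub: white and blue plastic tub with brushes in it, 100 mm across, 110 mm tall (brushes to 180 mm), origin under its centre; a bystander
- brush: a wooden flat paintbrush, about 0.2 m long, lying on the table along its own x; a bystander

How it is judged:
By the outcome, as a careful person would: the job done as asked, in the order asked, and still so for the second after the job is handed in, with the robot touching nothing.
Of cake_red, cake_orange, cake_yellow, cake_green, cake_blue, cake_violet only 4 to 6 are there at a start; the rules pass over those that are not, and their reading is None.
At some moment in a run one of cake_red, cake_orange, cake_yellow, cake_green, cake_blue, cake_violet may be knocked a few centimetres aside while the robot is not near it.
Once in a run the grip may slacken for a moment while it holds something.
It also fails if it takes over 210 s, if anything falls off the work surface, if the arm or the gripper's body presses on something with over 40 N, if the wrist force passes 120 N, or if a joint passes its speed limit or range.

## Working session

There is one attempt and no reset: what is moved stays moved. The work goes in short steps, each a Python script; the robot and the scene stay as the last script left them, time stands still between calls to the robot, and variables do not carry over. Pictures are saved under pics/ and viewed, and the job is handed in when it is done.

```bash
ls; mkdir -p pics; python3 - <<'E'
from station import *
import cv2,numpy as np
s=state();print(s)
for n in ["scene","top","wrist"]:
    f=grab_frame(n);cv2.imwrite(f"pics/{n}0.png",f["frame"][:,:,::-1]);print(n,f["fovy"],f["cx"],f["cy"],np.round(f["R"],3).tolist(),np.round(f["t"],3))
E
```

```text
pics
{'clock': 0.0, 'q': array([ 1.09007247,  0.46942668, -0.04858713,  1.53370835,  0.02409625,
        1.14100578, -0.08227688]), 'qvel': array([ 5.79645464e-04, -1.06224995e-03,  8.44618294e-04,  8.16011954e-05,
        1.36176403e-03,  1.62703819e-03,  2.88747259e-04]), 'effort': array([-5.37289270e-04, -5.10305464e+01, -4.62499727e-02, -2.37715048e+01,
        1.08327062e-02,  7.58542505e-03,  1.45419953e-06]), 'eef_pos': array([ 0.294456  , -0.6067278 ,  0.23026525]), 'orientation': array([-1.38872171,  0.87151681, -0.8687277 ]), 'wrist_force': array([-0.40668184,  0.04330763,  0.65952153]), 'ft_torque': array([-0.03664309,  0.00112718,  0.01314054]), 'finger_gap': 0.9977872973195823}
scene 53.951945985941144 278.79756639883556 215.21532876977093 [[0.734, 0.679, -0.009], [0.393, -0.436, -0.81], [-0.554, 0.591, -0.587]] [-0.411 -0.123  1.39 ]
top 50.57002543277909 281.5362423995042 213.18267383527768 [[-0.001, -1.0, 0.009], [-0.998, 0.0, -0.068], [0.068, -0.009, -0.998]] [-0.03   0.616  1.11 ]
wrist 64.12661754225361 280.0564931587046 206.3420505690687 [[0.437, -0.9, -0.003], [-0.864, -0.421, 0.275], [-0.249, -0.117, -0.961]] [-0.674 -0.038  0.381]
```

View pics/scene0.png

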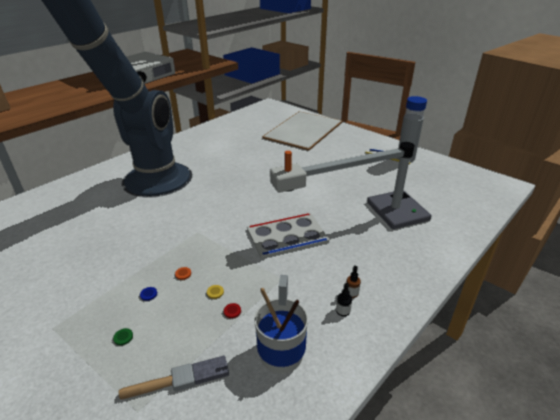

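View pics/top0.png

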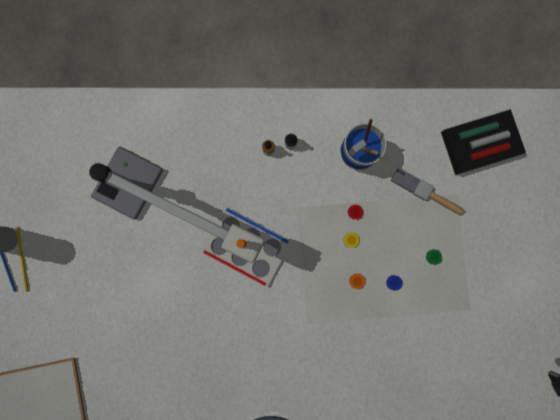

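View pics/wrist0.png

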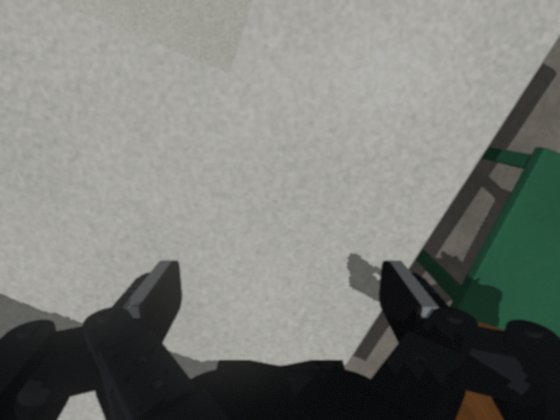

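```bash
cat > h.py <<'E'
from station import *
import cv2,numpy as np
from scipy.spatial.transform import Rotation as Ro
def ray(f,u,v):
    F=f["frame"].shape[0]/2/np.tan(np.radians(f["fovy"])/2)
    d=f["R"].T@np.array([(u-f["cx"])/F,(v-f["cy"])/F,1.0]); return -f["R"].T@f["t"],d
def plane(f,u,v,z):
    o,d=ray(f,u,v); return o+d*(z-o[2])/d[2]
def tri(rs):
    A=np.zeros((3,3));b=np.zeros(3)
    for o,d in rs:
        d=d/np.linalg.norm(d);P=np.eye(3)-np.outer(d,d);A+=P;b+=P@o
    x=np.linalg.solve(A,b);return x,[np.linalg.norm((np.eye(3)-np.outer(d,d)/(d@d))@(x-o)) for o,d in rs]
def proj(f,X):
    F=f["frame"].shape[0]/2/np.tan(np.radians(f["fovy"])/2)
    c=f["R"]@np.array(X)+f["t"];return np.array([F*c[0]/c[2]+f["cx"],F*c[1]/c[2]+f["cy"]])
HUE={"red":(0,5),"orange":(6,16),"yellow":(20,33),"green":(45,85),"blue":(105,126),"violet":(127,160)}
def blobs(f,smin=120,vmin=40,amin=20):
    h=cv2.cvtColor(f["frame"],cv2.COLOR_RGB2HSV);out=[]
    for n,(a,b) in HUE.items():
        m=(h[...,0]>=a)&(h[...,0]<=b)
        if n=="red": m|=h[...,0]>=172
        m&=(h[...,1]>smin)&(h[...,2]>vmin)
        k,_,st,ce=cv2.connectedComponentsWithStats(m.astype(np.uint8))
        for i in range(1,k):
            if st[i,4]>=amin: out.append((n,st[i].tolist(),ce[i]))
    return out
def down(a):  # jaw axis x at world angle a; tool y = -z
    x=np.array([np.cos(a),np.sin(a),0]);y=np.array([0,0,-1.]);z=np.cross(x,y)
    return Ro.from_matrix(np.stack([x,y,z],1)).as_rotvec()
def jaw(): 
    m=Ro.from_rotvec(state()["orientation"]).as_matrix();return np.arctan2(m[1,0],m[0,0])
def save(f,n,crop=None,s=1):
    im=f["frame"][:,:,::-1]
    if crop: im=im[crop[1]:crop[3],crop[0]:crop[2]]
    cv2.imwrite("pics/"+n,cv2.resize(im,None,fx=s,fy=s,interpolation=cv2.INTER_CUBIC))
E
python3 - <<'E'
from h import *
np.set_printoptions(precision=4,suppress=True)
t=grab_frame("top");s=grab_frame("scene")
for n,f in(("top",t),("scene",s)):
    for b in blobs(f): print(n,b[0],b[1],b[2].round(1),plane(f,*b[2],0.008)[:2])
print("jaw",jaw())
save(t,"t1.png",(80,130,300,300),3.5);save(s,"s1.png",(230,90,450,280),3.5)
E
```

```text
top red [470, 142, 41, 19, 315] [489.8 151. ] [ 0.779  -0.5743]
top red [348, 205, 15, 14, 172] [355.1 211.6] [ 0.6205 -0.2204]
top red [204, 251, 62, 34, 188] [234.5 267.5] [0.4779 0.0893]
top orange [263, 141, 11, 12, 68] [268.2 147.3] [0.7883 0.0038]
top orange [236, 239, 10, 9, 63] [240.7 243.1] [0.5397 0.0738]
top orange [349, 274, 16, 15, 189] [356.8 280.9] [ 0.4434 -0.2226]
top orange [72, 359, 7, 28, 40] [ 75.2 372.3] [0.2177 0.4859]
top orange [78, 388, 7, 32, 40] [ 80.6 403.6] [0.1414 0.4702]
top yellow [16, 227, 12, 64, 180] [ 21.5 258.6] [0.5011 0.6307]
top yellow [344, 233, 15, 14, 180] [351.1 239.6] [ 0.5485 -0.2092]
top green [460, 122, 39, 16, 161] [478.3 129.8] [ 0.835 -0.546]
top green [427, 250, 15, 14, 162] [433.7 256.5] [ 0.5049 -0.4207]
top blue [347, 129, 19, 22, 233] [355.1 137.4] [ 0.8144 -0.2228]
top blue [353, 130, 28, 33, 427] [369.2 148.5] [ 0.7852 -0.2592]
top blue [341, 144, 27, 25, 117] [350.  160.3] [ 0.7541 -0.2088]
top blue [226, 209, 62, 34, 180] [257.  225.4] [0.5851 0.0323]
top blue [0, 252, 16, 39, 95] [  7.5 271. ] [0.47   0.6648]
top blue [387
[... 2861 characters left out ...]
02 0.0311]
scene yellow [207, 285, 16, 14, 174] [214.6 291.3] [ 0.5487 -0.2083]
scene green [114, 329, 18, 16, 221] [122.6 336.4] [ 0.5053 -0.4197]
scene blue [260, 0, 51, 13, 554] [285.2   5.1] [-1.8705  2.7213]
scene blue [224, 48, 56, 35, 1361] [253.9  64.6] [-0.6752  1.1208]
scene blue [407, 96, 20, 15, 247] [416.2 103. ] [0.3272 1.1854]
scene blue [263, 239, 63, 15, 121] [293.5 246. ] [0.5779 0.037 ]
scene blue [140, 287, 17, 13, 170] [148.  293.3] [ 0.4393 -0.3161]
scene blue [276, 311, 13, 13, 106] [281.5 315.7] [ 0.7127 -0.157 ]
scene blue [259, 313, 45, 26, 681] [280.8 327. ] [ 0.732  -0.1805]
scene blue [257, 339, 49, 28, 716] [281.1 354.5] [ 0.7783 -0.23  ]
jaw -1.1190239323274782
```

View pics/t1.png

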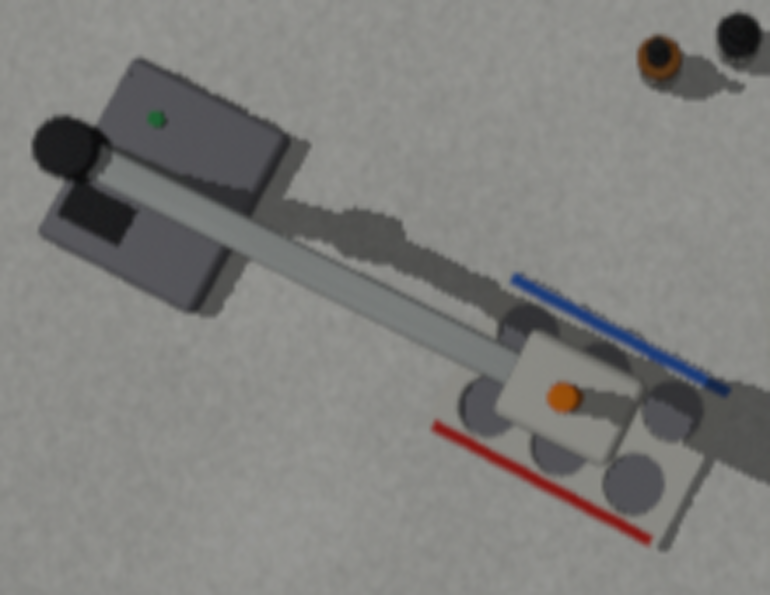

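View pics/s1.png

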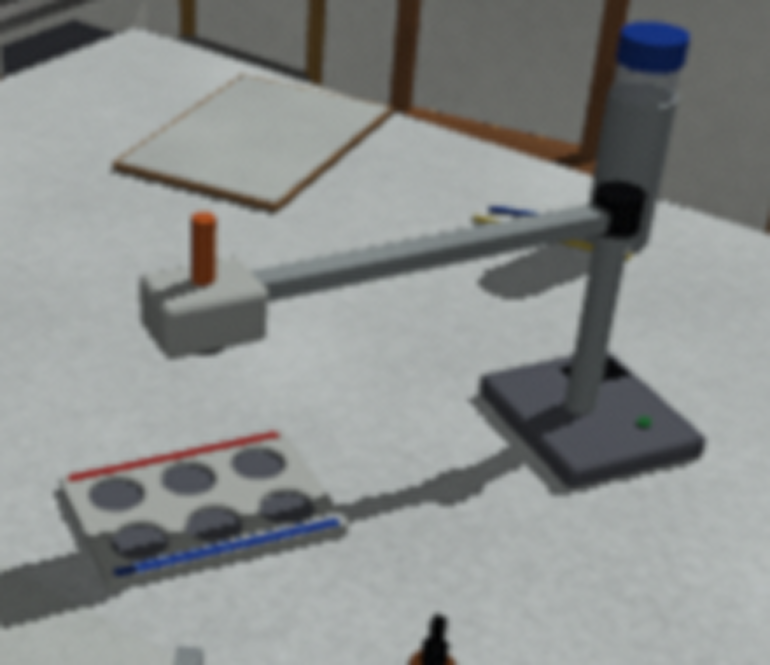

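```bash
python3 - <<'E'
from h import *
np.set_printoptions(precision=4,suppress=True)
t=grab_frame("top");s=grab_frame("scene")
H,e=tri([ray(t,240.7,243.2),ray(s,288.3,152)]);print("handle top",H,e)
G,e=tri([ray(t,98.9,172),ray(s,407.3,149)]);print("hinge",G,e)
Hn=plane(t,240.7,243.2,0.256);print(Hn)
for z in(.21,.22,.235): g=plane(t,98.9,172,z);print(z,g,np.linalg.norm((g-Hn)[:2]))
# base foot/post: 
# stripes
for c in("red","blue"):
    for f in (t,s):
        h=[b for b in blobs(f) if b[0]==c and b[1][2]>40 and 180<b[1][1]<260 and b[1][0]<300]
        for b in h: print(c,plane(f,*b[2],.012))
E
```

```text
handle top [0.5407 0.0539 0.2641] [np.float64(0.0018471589026090756), np.float64(0.001847158902609075)]
hinge [0.6923 0.3611 0.2066] [np.float64(0.0013833285117968745), np.float64(0.001383328511796991)]
[0.5394 0.0533 0.256 ]
0.21 [0.6906 0.3588 0.21  ] 0.3409181165110559
0.22 [0.689  0.3548 0.22  ] 0.3365769917544867
0.235 [0.6866 0.3487 0.235 ] 0.33006597859566655
red [0.4781 0.0889 0.012 ]
red [0.4647 0.0729 0.012 ]
blue [0.5848 0.0319 0.012 ]
blue [0.5812 0.0337 0.012 ]
```

```bash
cat >> h.py <<'E'
HINGE=np.array([0.6915,0.360])
def fw(): return np.linalg.norm(state()["wrist_force"])
E
python3 - <<'E'
from h import *
np.set_printoptions(precision=4,suppress=True)
p=np.array([0.540,0.0536]);d=p-HINGE;th=np.arctan2(d[1],d[0]);a=th+np.pi/2
movel([0.294,-0.607,0.36],rate=0.2)
move_ptp([*p,0.34],down(a)); print(state()["clock"],state()["q"])
f=grab_frame("wrist");save(f,"w1.png")
for dd in np.arange(0,-0.96,-.05):
    c=HINGE+np.linalg.norm(d)*np.array([np.cos(th+dd),np.sin(th+dd)])
    q=ik([*c,0.22],down(a+dd))
    if q is None: print(dd,"none")
print(q)
E
```

```text
3.6417 [ 0.4164  0.2427 -0.7151  1.666   0.1647  1.2947 -0.791 ]
[-0.084   0.2269 -0.8168  1.9858  0.1951  1.0078 -2.4021]
```

View pics/w1.png

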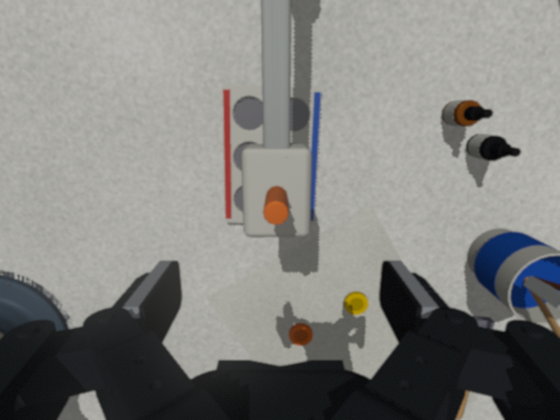

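```bash
python3 - <<'E'
from h import *
np.set_printoptions(precision=4,suppress=True)
f=grab_frame("wrist");t=grab_frame("top")
print(proj(f,[.54,.0536,.256]),proj(f,[.54,.0536,.206]))
h=[b for b in blobs(f) if b[0] in("orange","red")];print(h)
H,e=tri([ray(f,276,211.5),ray(t,240.7,243.2)]);print(H,e)
E
```

```text
[280.5945 209.4095] [280.5834 192.8047]
[('red', [224, 90, 7, 128, 617], array([227.2707, 152.1669])), ('orange', [454, 101, 25, 25, 334], array([464.0389, 112.7485])), ('orange', [264, 187, 25, 38, 735], array([276.0544, 206.1429])), ('orange', [549, 283, 11, 6, 24], array([554.7917, 285.5833])), ('orange', [289, 324, 24, 21, 395], array([300.3949, 334.0835]))]
[0.538  0.0537 0.2581] [np.float64(0.0014479177026032698), np.float64(0.0014479177026033335)]
```

```bash
python3 - <<'E'
from h import *
np.set_printoptions(precision=3,suppress=True)
p=np.array([0.539,0.0537]);d=p-HINGE;th=np.arctan2(d[1],d[0]);a=th+np.pi/2;r=np.linalg.norm(d);print(r)
movel([*p,0.22],down(a),rate=0.12);print(state()["wrist_force"]); grasp();print(state()["finger_gap"],state()["wrist_force"])
for dd in -np.arange(0.1,0.91,.1):
    c=HINGE+r*np.array([np.cos(th+dd),np.sin(th+dd)])
    movel([*c,0.22],down(a+dd),rate=0.12); s=state();print(round(dd,2),s["clock"],s["finger_gap"],s["wrist_force"])
    if fw()>40: break
let_go(); c=state()["eef_pos"];movel([c[0],c[1],0.36],rate=0.2)
t=grab_frame("top");save(t,"t2.png");s=grab_frame("scene");save(s,"s2.png");print(state()["clock"])
E
```

```text
0.34216361583312743
[ 0.22   0.525 -0.097]
0.1920819319105019 [-0.284 -1.493  1.626]
-0.1 6.0083 0.19402017077766293 [-0.278 -1.3    3.203]
-0.2 6.4417 0.19014536358419826 [-1.939 -1.802  5.839]
-0.3 6.875 0.19455249712767428 [-3.3   -3.319  7.363]
-0.4 7.3083 0.19708116400670572 [-4.992 -4.382  8.103]
-0.5 7.7417 0.19040977517326257 [-6.107 -4.226  9.55 ]
-0.6 8.175 0.19348409213919782 [-6.89  -3.852  9.675]
-0.7 8.6083 0.1942605843657919 [-7.293 -2.943 10.918]
-0.8 9.0417 0.19352242469959618 [-6.875 -2.146 10.51 ]
-0.9 9.475 0.19848403001881673 [-6.774 -1.102  7.835]
11.1
```

View pics/t2.png

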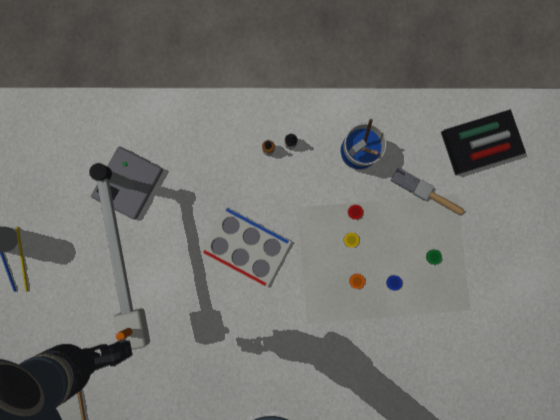

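View pics/s2.png

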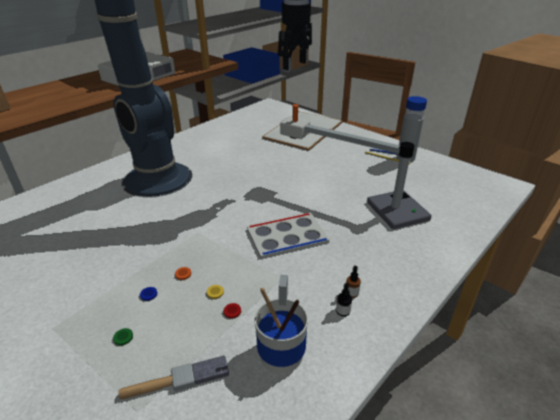

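```bash
cat >> h.py <<'E'
GRID=np.array([[x,y] for y in(.03,-.03) for x in(-.06,0,.06)])
def fitgrid(P):
    # P matched in order to GRID (n,2) -> R(yaw), c
    g=GRID;pc=P.mean(0);A=(g-g.mean(0)).T@(P-pc);yaw=np.arctan2(A[0,1]-A[1,0],A[0,0]+A[1,1])
    R=np.array([[np.cos(yaw),-np.sin(yaw)],[np.sin(yaw),np.cos(yaw)]]);Q=pc+g@R.T
    return pc,yaw,Q,np.linalg.norm(Q-P,axis=1)
def pockets(f,c0,yaw0,z=0.0075,lo=60,hi=105):
    hsv=cv2.cvtColor(f["frame"],cv2.COLOR_RGB2HSV)
    R=np.array([[np.cos(yaw0),-np.sin(yaw0)],[np.sin(yaw0),np.cos(yaw0)]])
    out=[]
    for g in GRID:
        w=c0+R@g
        # rectified disc mask, radius 30mm around expected centre
        pts=[proj(f,[*(w+.028*np.array([np.cos(a),np.sin(a)])),.012]) for a in np.linspace(0,6.28,24)]
        m=np.zeros(f["frame"].shape[:2],np.uint8);cv2.fillConvexPoly(m,np.int32(np.round(pts)),1)
        v=hsv[...,2];vals=v[m>0]
        th,_=cv2.threshold(vals.reshape(-1,1),0,255,cv2.THRESH_OTSU)
        d=((v<=th)&(m>0)).astype(np.uint8)
        k,l,st,ce=cv2.connectedComponentsWithStats(d);i=1+np.argmax(st[1:,4])
        cs,_=cv2.findContours((l==i).astype(np.uint8),cv2.RETR_EXTERNAL,cv2.CHAIN_APPROX_NONE)
        (u,w2),ax,an=cv2.fitEllipse(max(cs,key=len))
        out.append(plane(f,u,w2,z)[:2])
    return np.array(out)
E
python3 - <<'E'
from h import *
np.set_printoptions(precision=4,suppress=True)
c0=np.array([.5315,.0605])
# warm dir = red - blue
y=np.array([.4781-.5848,.0889-.0319]);yaw=np.arctan2(-y[0],y[1]);print(yaw)
t=grab_frame("top");P=pockets(t,c0,yaw);print(P);print(fitgrid(P))
s=grab_frame("scene");P=pockets(s,c0,yaw);print(fitgrid(P))
c,yaw,_,_=fitgrid(pockets(t,c0,yaw))
# view from wrist: hand above palette
for a in (yaw+np.pi/4,yaw-np.pi/4,yaw+3*np.pi/4,yaw-3*np.pi/4):
    for pp in ([*c,.3],[*(c),.02],[.62,-.22,.02],[.505,-.42,.02],[.44,-.32,.02]): q=ik(pp,down(a)); print(a,None if q is None else q[-1])
E
```

```text
1.0801582323506864
[[ 0.4769  0.0231]
 [ 0.5051  0.0764]
 [ 0.5336  0.1294]
 [ 0.5301 -0.005 ]
 [ 0.5583  0.0479]
 [ 0.5864  0.1011]]
(array([0.5317, 0.0621]), np.float64(1.081814319287552), array([[ 0.4771,  0.0233],
       [ 0.5053,  0.0762],
       [ 0.5334,  0.1292],
       [ 0.53  , -0.0049],
       [ 0.5582,  0.048 ],
       [ 0.5864,  0.101 ]]), array([0.0003, 0.0002, 0.0002, 0.0001, 0.0002, 0.0001]))
(array([0.527 , 0.0692]), np.float64(1.0760264175124759), array([[0.4721, 0.0306],
       [0.5006, 0.0834],
       [0.529 , 0.1362],
       [0.5249, 0.0021],
       [0.5534, 0.0549],
       [0.5818, 0.1077]]), array([0.0008, 0.0008, 0.0003, 0.0008, 0.0007, 0.0007]))
1.8672124826850003 1.3151992421140177
1.8672124826850003 0.7972092937150562
1.8672124826850003 1.3738224620745436
1.8672124826850003 1.7254775501057782
1.8672124826850003 1.5500020805851198
0.2964161558901037 -0.042926397749933995
0.2964161558901037 -0.37835376338349214
0.2964161558901037 0.25340337516880146
0.2964161558901037 0.7914576025294364
0.2964161558901037 0.7022127738889933
3.438008809479897 -2.6538799972168965
3.438008809479897 -2.579818283387672
3.438008809479897 -2.605602090201684
3.438008809479897 -2.164129551348775
3.438008809479897 -2.3283177322419384
-1.2743801709047928 -1.588243925733477
-1.2743801709047928 -1.8336302616646247
-1.2743801709047928 -1.2804757026099307
-1.2743801709047928 -0.7255094481556272
-1.2743801709047928 -0.8604891582545204
```

```bash
cat >> h.py <<'E'
C0=np.array([.5317,.0621]);YAW=1.0818;A=YAW-3*np.pi/4
TOPC={"red":(.6205,-.2204),"orange":(.4434,-.2226),"yellow":(.5485,-.2092),"green":(.5049,-.4207),"blue":(.4392,-.3176)}
def findcake(f,c,guess,z=.008,r=.05):
    best=None
    for b in blobs(f):
        if b[0]==c:
            P=plane(f,*b[2],z)[:2];d=np.linalg.norm(P-guess)
            if d<r and (best is None or b[1][4]>best[1][1][4]): best=(P,b)
    return best
E
python3 - <<'E'
from h import *
np.set_printoptions(precision=4,suppress=True)
move_ptp([*C0,.22],down(A));f=grab_frame("wrist");save(f,"w2.png")
P=pockets(f,C0,YAW);print(fitgrid(P))
move_ptp([*TOPC["red"],.13],down(A));f=grab_frame("wrist");save(f,"w3.png")
print(findcake(f,"red",TOPC["red"]),state()["eef_pos"],state()["clock"],state()["q"])
t=grab_frame("top")
for c in TOPC: 
    b=findcake(t,c,TOPC[c]); print(c,b and b[0])
E
```

```text
(array([0.5283, 0.0632]), np.float64(1.0818971566246816), array([[ 0.4736,  0.0243],
       [ 0.5018,  0.0773],
       [ 0.53  ,  0.1303],
       [ 0.5266, -0.0038],
       [ 0.5548,  0.0491],
       [ 0.583 ,  0.1021]]), array([0.0011, 0.0005, 0.0009, 0.0009, 0.0005, 0.001 ]))
(array([ 0.6185, -0.2193]), ('red', [258, 178, 47, 46, 1693], array([281.1022, 200.3178]))) [ 0.6214 -0.2175  0.131 ] 13.7 [ 0.528   0.5628 -0.3645  1.6587  0.2323  0.9618 -1.189 ]
red [ 0.6082 -0.2192]
orange [ 0.4434 -0.2226]
yellow [ 0.5484 -0.2092]
green None
blue None
```

View pics/w2.png

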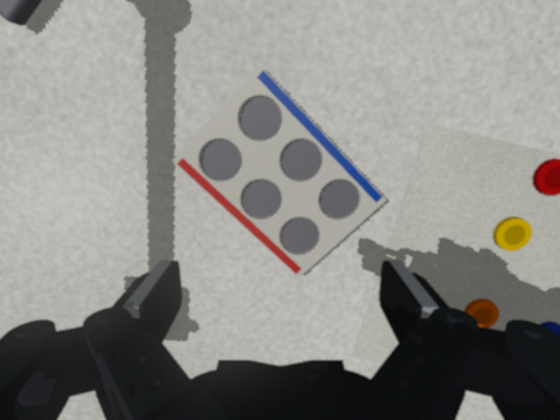

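View pics/w3.png

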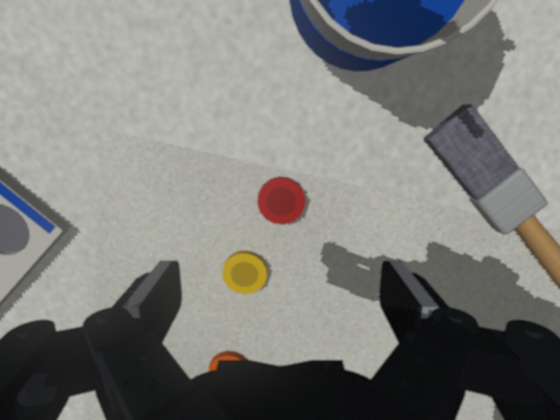

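```bash
python3 - <<'E'
from h import *
np.set_printoptions(precision=4,suppress=True)
p=TOPC["red"]
print(state()["eef_pos"])
movel([*p,.03],down(A),rate=.15);dwell(.2);print(state()["eef_pos"])
movel([*p,.0005],rate=.05);dwell(.2);print(state()["eef_pos"],state()["wrist_force"])
grasp();s=state();print(s["finger_gap"],s["wrist_force"],s["eef_pos"])
movel([*p,.12],rate=.15);dwell(.1);s=state();print(s["finger_gap"],s["wrist_force"],s["clock"])
f=grab_frame("wrist");save(f,"w4.png",(130,200,430,400),2.5)
E
```

```text
[ 0.6213 -0.2176  0.1311]
[ 0.6213 -0.2206  0.0312]
[ 0.6208 -0.2205  0.0009] [ 0.0101  0.1565 -0.0811]
0.42683883598054406 [-0.6494 -0.1893  4.547 ] [ 0.6209 -0.2205  0.0012]
0.4286527194939143 [ 0.62    0.1194 -0.449 ] 17.2833
```

View pics/w4.png

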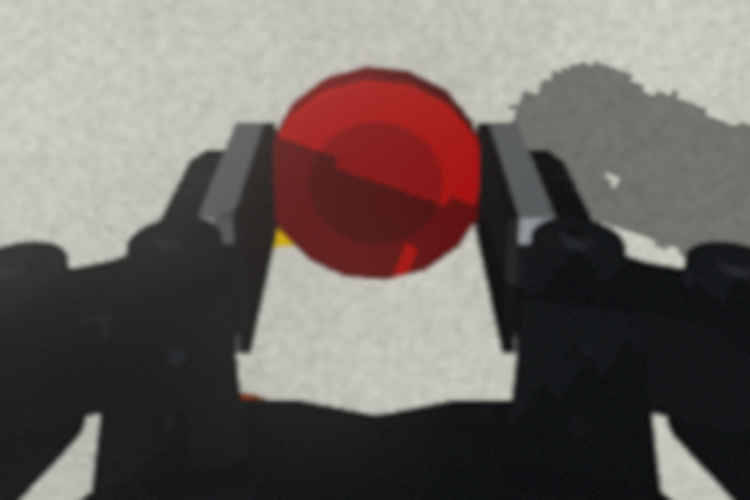

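```bash
cat >> h.py <<'E'
_R=np.array([[np.cos(YAW),-np.sin(YAW)],[np.sin(YAW),np.cos(YAW)]])
PK=dict(zip(["warm0","warm1","warm2","cool0","cool1","cool2"],C0+GRID@_R.T))
def place(name,off=(0,0),zs=(.0135,.0125,.0115,.0108)):
    p=PK[name]+np.array(off)
    c=state()["eef_pos"]
    movel([c[0],c[1],.11],rate=.2) if c[2]<.1 else None
    move_ptp([*p,.09],down(A));dwell(.15)
    movel([*p,.03],rate=.15);dwell(.15);print("gap",state()["finger_gap"],state()["eef_pos"])
    z=.03
    for z in zs:
        movel([*p,z],rate=.03);dwell(.1);s=state();print(z,s["eef_pos"],s["wrist_force"])
        if s["wrist_force"][2]>3 or np.linalg.norm(s["wrist_force"][:2])>4: print("contact");break
    let_go();dwell(.1)
    movel([*p,.09],rate=.2)
E
python3 - <<'E'
from h import *
np.set_printoptions(precision=4,suppress=True)
place("warm2",(0,.0005));c=state()["eef_pos"]
f=grab_frame("wrist");save(f,"w5.png");t=grab_frame("top");save(t,"t5.png",(180,180,460,320),2.8)
print(findcake(f,"red",PK["warm2"],.015),PK["warm2"],state()["clock"])
E
```

```text
gap 0.43210185951779945 [0.5344 0.1299 0.0311]
0.0135 [0.5335 0.1297 0.0136] [-0.6238 -0.3367  0.6623]
0.0125 [0.5334 0.1296 0.0125] [ 0.6551 -0.3506 -1.054 ]
0.0115 [0.5334 0.1297 0.0115] [-0.2935  0.3954  0.4132]
0.0108 [0.5335 0.1297 0.0111] [-1.0116  0.1314  4.2967]
contact
(array([0.5322, 0.1293]), ('red', [251, 187, 58, 56, 2555], array([279.4838, 214.8998]))) [0.5334 0.1292] 22.6833
```

View pics/w5.png

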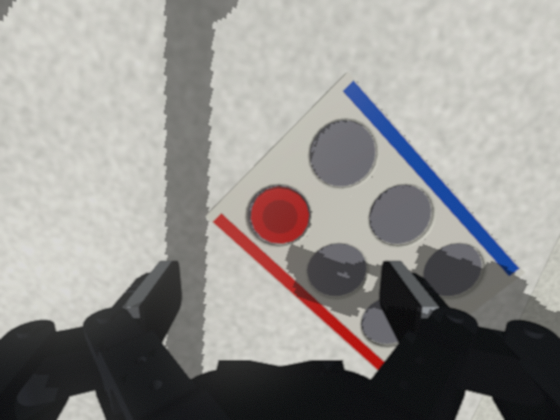

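```bash
cat >> h.py <<'E'
B=np.array([-.002,.0011])
def pick(c):
    p=np.array(TOPC[c])
    t=grab_frame("top");b=findcake(t,c,p,r=.08);print("top",b and b[0], b and b[1][1][4])
    move_ptp([*p,.14],down(A));dwell(.2)
    f=grab_frame("wrist");w=findcake(f,c,p,r=.09)
    if w is None: print("not seen");save(f,"miss_%s.png"%c);return False
    m=w[0]-B;print("wrist",m,"table",p)
    if np.linalg.norm(m-p)>.004: p=m;print("using wrist")
    movel([*p,.03],down(A),rate=.2);dwell(.15)
    movel([*p,.0005],rate=.06);dwell(.15);grasp();s=state();print(s["finger_gap"],s["wrist_force"],s["eef_pos"])
    movel([*p,.1],rate=.2);dwell(.1);s=state();print("gap",s["finger_gap"],s["clock"])
    return s["finger_gap"]>.35
E
python3 - <<'E'
from h import *
np.set_printoptions(precision=4,suppress=True)
if pick("yellow"):
    f=grab_frame("wrist");save(f,"w6.png",(130,200,430,400),2.5)
    place("warm1",(0,.0005))
    f=grab_frame("wrist");save(f,"w7.png");print(state()["clock"])
E
```

```text
top [ 0.5484 -0.2092] 179
wrist [ 0.5482 -0.2092] table [ 0.5485 -0.2092]
0.42683964445944755 [-1.3402  0.3734  5.1972] [ 0.5488 -0.2093  0.0012]
gap 0.430825185741172 27.1917
gap 0.43022691679311686 [0.5061 0.0768 0.031 ]
0.0135 [0.5053 0.0768 0.0136] [ 0.5133 -0.5334  0.1661]
0.0125 [0.5052 0.0767 0.0125] [-0.7716  0.6678  1.0538]
0.0115 [0.5052 0.0767 0.0115] [-0.1396  0.604   0.352 ]
0.0108 [0.5053 0.0767 0.0111] [-1.8912 -0.3872  5.3093]
contact
32.55
```

View pics/w7.png

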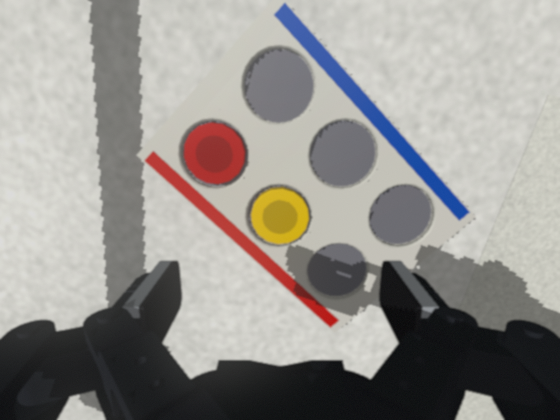

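Red and yellow are seated flat and concentric at (214,152) and (279,215). Next orange.

```bash
python3 - <<'E'
from h import *
np.set_printoptions(precision=4,suppress=True)
if pick("orange"):
    place("warm0",(0,.0005))
    f=grab_frame("wrist");save(f,"w8.png");print(state()["clock"])
E
```

```text
top [ 0.4433 -0.2224] 186
wrist [ 0.443  -0.2225] table [ 0.4434 -0.2226]
0.43080580060506596 [-2.3283  1.0123  6.4735] [ 0.4435 -0.2227  0.0012]
gap 0.42694871938065593 36.95
gap 0.42854364114549015 [0.4779 0.0237 0.031 ]
0.0135 [0.4772 0.0238 0.0136] [ 0.5041  0.489  -0.2156]
0.0125 [0.4771 0.0237 0.0125] [ 0.3896 -0.4465  0.5612]
0.0115 [0.4771 0.0237 0.0115] [-0.0175  0.2765 -1.1561]
0.0108 [0.4772 0.0238 0.0111] [-0.9252 -0.0025  6.1544]
contact
42.125
```

View pics/w8.png

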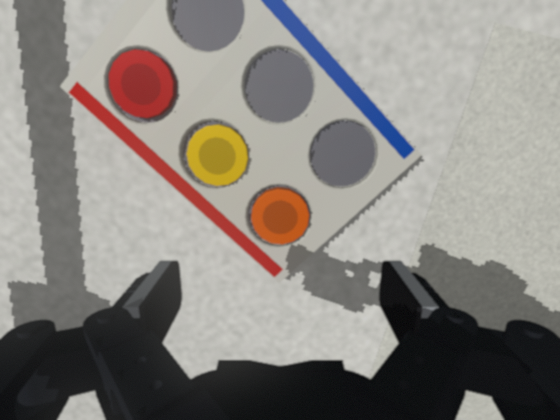

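The warm row is complete: red (141,83), yellow (217,154), orange (279,215). Now blue.

```bash
python3 - <<'E'
from h import *
np.set_printoptions(precision=4,suppress=True)
if pick("blue"):
    place("cool2",(0,.0005))
    f=grab_frame("wrist");save(f,"w9.png");print(state()["clock"])
E
```

```text
top [ 0.4392 -0.3176] 173
wrist [ 0.4387 -0.3178] table [ 0.4392 -0.3176]
0.43190241572823723 [-0.6721  0.4905  5.1819] [ 0.4394 -0.3178  0.0012]
gap 0.43096639443546486 46.65
gap 0.42844198094993086 [0.5873 0.1018 0.0313]
0.0135 [0.5865 0.1015 0.0136] [-0.2243  0.1783  0.1055]
0.0125 [0.5864 0.1015 0.0126] [-1.0542  0.0093 -0.2448]
0.0115 [0.5864 0.1015 0.0115] [ 0.7008 -0.2277  0.2317]
0.0108 [0.5865 0.1015 0.0112] [-1.2597 -0.2481  3.8407]
contact
52.475
```

```bash
ls pics|tail -3; python3 -c "
from h import *
t=grab_frame('top');save(t,'t9.png')"
```

```text
w8.png
w9.png
wrist0.png
```

View pics/t9.png

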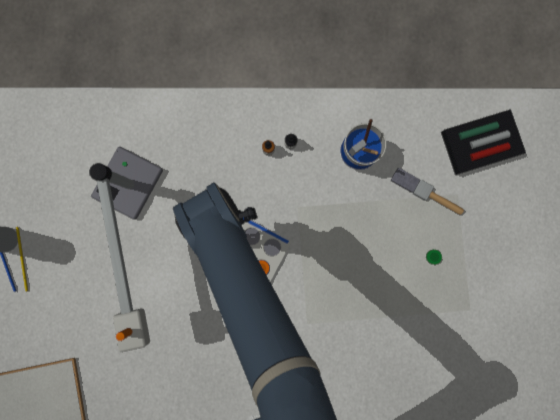

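Green is still at (434,257), unmoved; only it remains on the table.

```bash
python3 - <<'E'
from h import *
np.set_printoptions(precision=4,suppress=True)
if pick("green"):
    place("cool1",(0,.0005))
    c=state()["eef_pos"];movel([c[0],c[1],.24],rate=.2)
    f=grab_frame("wrist");save(f,"w10.png");print(state()["clock"])
E
```

```text
top [ 0.5049 -0.4207] 164
wrist [ 0.5048 -0.4226] table [ 0.5049 -0.4207]
0.4270575848167531 [-0.7996 -0.2308  4.1989] [ 0.5053 -0.421   0.0012]
gap 0.42926734167846964 57.6583
gap 0.4299107641961144 [0.5591 0.0487 0.0311]
0.0135 [0.5583 0.0486 0.0136] [-0.5151 -0.1677 -0.87  ]
0.0125 [0.5582 0.0485 0.0125] [ 0.2009 -0.3536 -1.0357]
0.0115 [0.5582 0.0485 0.0115] [-1.0476 -0.7111 -0.5278]
0.0108 [0.5583 0.0486 0.0112] [-0.926  -0.3112  5.2168]
contact
64.475
```

View pics/w10.png

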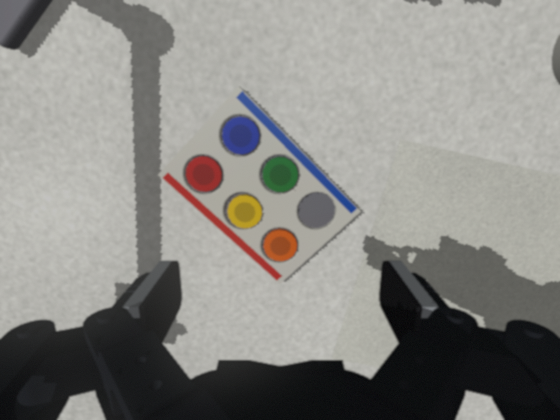

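```bash
python3 - <<'E'
from h import *
np.set_printoptions(precision=4,suppress=True)
p0=np.array([0.539,0.0537]);d=p0-HINGE;th0=np.arctan2(d[1],d[0]);r=np.linalg.norm(d)
d=C0-HINGE;th1=np.arctan2(d[1],d[0]);print(th0,th1,r,np.linalg.norm(d))
P=lambda th:HINGE+r*np.array([np.cos(th),np.sin(th)])
ths=th0-.9
t=grab_frame("top")
for b in blobs(t):
    if b[0]=="orange": print(b[1],b[2],plane(t,*b[2],.245))
print("expected",P(ths))
c=state()["eef_pos"];movel([c[0],c[1],.36],rate=.25)
move_ptp([*P(ths),.36],down(ths+np.pi/2));dwell(.2)
print(state()["q"],state()["clock"])
f=grab_frame("wrist");save(f,"w11.png")
print([ (b[2],plane(f,*b[2],.236)) for b in blobs(f) if b[0]=="orange" and b[1][4]>300])
E
```

```text
-2.0327448131333594 -2.0631549430441876 0.34216361583312743 0.33805391581817246
[263, 141, 11, 12, 69] [268.1884 147.2754] [ 0.7364 -0.0013  0.245 ]
[116, 329, 16, 12, 118] [123.161  334.1695] [0.3585 0.2876 0.245 ]
[72, 359, 7, 28, 38] [ 75.2368 372.4211] [0.2841 0.3806 0.245 ]
[78, 388, 6, 32, 39] [ 80.5897 404.0256] [0.2231 0.3683 0.245 ]
expected [0.3568 0.2891]
[ 0.1182  0.0801 -0.9265  1.7905  0.0658  1.3037 -2.1885] 66.55
[(array([480.5876, 115.8391]), array([0.4522, 0.1498, 0.236 ])), (array([277.0501, 201.8564]), array([0.3525, 0.2895, 0.236 ]))]
```

View pics/w11.png

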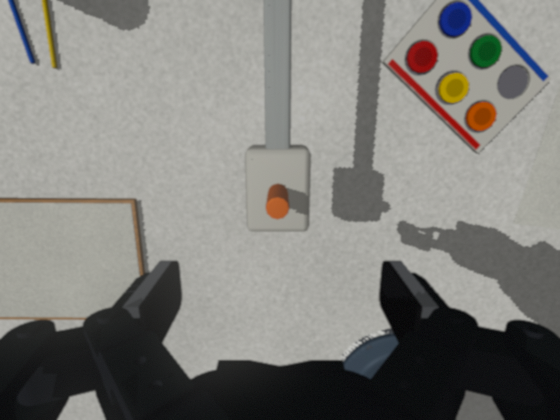

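```bash
python3 - <<'E'
from h import *
np.set_printoptions(precision=4,suppress=True)
d=np.array([0.539,0.0537])-HINGE;th0=np.arctan2(d[1],d[0]);r=np.linalg.norm(d)
d=C0-HINGE;th1=np.arctan2(d[1],d[0]);ths=th0-.9
P=lambda th:HINGE+r*np.array([np.cos(th),np.sin(th)])
movel([*P(ths),.22],down(ths+np.pi/2),rate=.12);grasp();print(state()["finger_gap"],state()["wrist_force"])
for th in np.linspace(ths,th1,10)[1:]:
    movel([*P(th),.22],down(th+np.pi/2),rate=.11);s=state();print(s["finger_gap"],s["wrist_force"])
    if fw()>45 or s["finger_gap"]<.1: print("STOP");break
dwell(.3);s=state();print(s["eef_pos"],P(th1))
let_go();dwell(.2);movel([*s["eef_pos"][:2],.36],rate=.15)
dwell(.2);f=grab_frame("wrist");save(f,"w12.png")
print([ (b[2],plane(f,*b[2],.236)) for b in blobs(f) if b[0]=="orange" and b[1][4]>300])
move_joints([1.09,.469,-.049,1.532,.024,1.141,-.082])
t=grab_frame("top");save(t,"t12.png",(80,130,300,300),3.5);save(t,"t12f.png");s=grab_frame("scene");save(s,"s12.png",(230,90,450,280),3.5)
for b in blobs(t):
    if b[0]=="orange": print(b[1],b[2],plane(t,*b[2],.256))
H,e=tri([ray(t,*[b[2] for b in blobs(t) if b[0]=="orange" and b[1][0]>200 and 200<b[1][1]<260 and b[1][0]<270][0])]*1+[ray(s,0,0)]) if 0 else (0,0)
print(state()["clock"])
E
```

```text
0.19599171508571187 [-1.4568 -0.444   2.7353]
0.19344425746592891 [-1.3695 -0.0697  3.8459]
0.19226844123651535 [-0.8213 -0.6795  5.4979]
0.19235022614096559 [-2.3181 -1.2116  4.5488]
0.1936591933608267 [-1.2705 -0.8251  4.9633]
0.1946236047903537 [-0.6343 -1.4306  4.6893]
0.1947569797417319 [-1.7039 -1.1308  5.1216]
0.18998180294384895 [-0.691   0.6643  5.4709]
0.19127228403161625 [0.9115 0.628  4.7761]
0.19205416656324456 [0.7025 0.7484 5.1111]
[0.5293 0.0597 0.2203] [0.5298 0.0585]
[(array([465.8816, 107.5592]), array([0.6864, 0.0553, 0.236 ])), (array([280.58  , 200.8223]), array([0.5266, 0.0571, 0.236 ]))]
[263, 141, 11, 12, 68] [268.1765 147.2647] [ 0.734  -0.0016  0.256 ]
[234, 244, 10, 8, 66] [238.4242 247.5   ] [0.5308 0.0578 0.256 ]
[254, 260, 15, 16, 195] [260.9846 267.6154] [0.4907 0.0126 0.256 ]
[72, 359, 13, 61, 81] [ 78.0123 388.4691] [0.2565 0.3694 0.256 ]
77.75
```

View pics/t12.png

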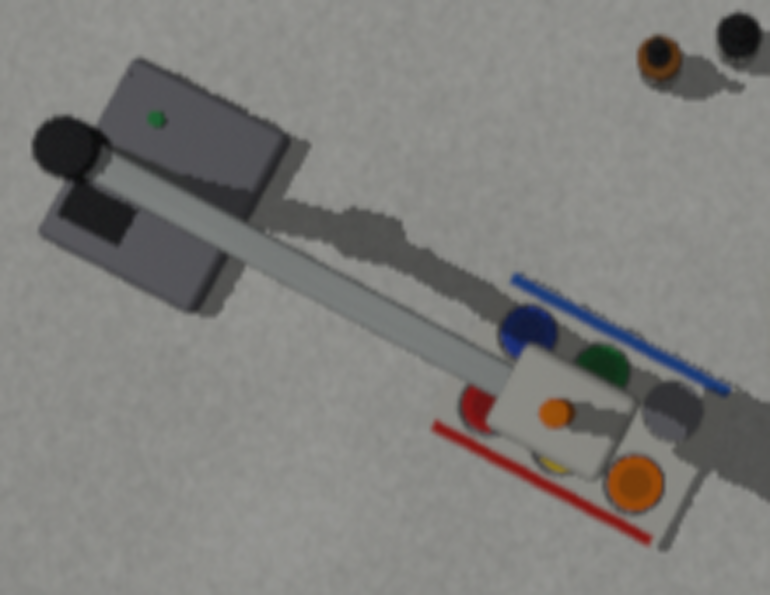

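View pics/s12.png

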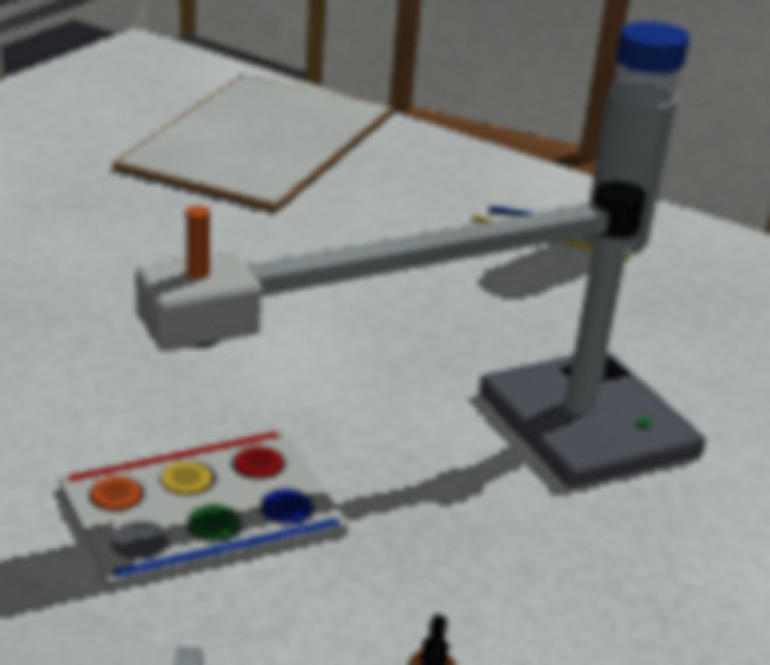

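View pics/t12f.png

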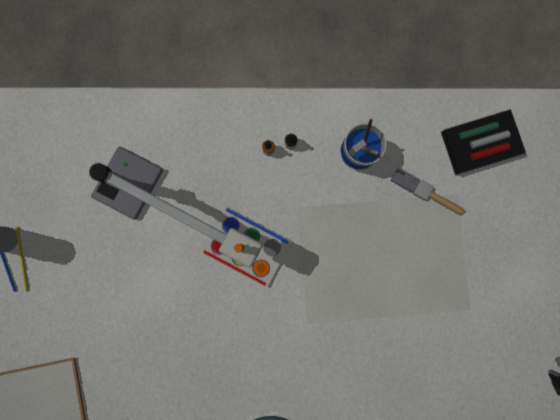

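```bash
python3 -c "
from station import *
dwell(.3);print(state()['clock']);print(close_job())"
```

```text
78.05
the job is handed in; nothing more can be done
None
```

The job is done and handed in at 78 s of robot time. All five cakes present are in pockets of their own, and the document camera is back over the palette.

- **Camera out:** I pinched the handle and swung the arm about 0.9 rad clear before touching any cake.
- **Cakes:** Red, yellow and orange went into the red-stripe row, and blue and green into the blue-stripe row. Violet was absent, so one cool pocket is empty. The last wrist and scene pictures show each cake flat and centred in its pocket.
- **Camera back:** I swung it back over the middle of the palette and let go. The last top view puts the handle about 4 mm from the palette centre. Nearly all of that lies along the arm's length, which swinging cannot remove; the sideways error is about 1 mm.
- **Bystanders:** The bottles, tub and brush look unmoved in the last top view. The robot is back at its start pose, touching nothing.

**Disagreements:** The wrist camera read 2–3.5 mm away from the top camera, so I used the top camera throughout. The scene camera put the palette about 8 mm off, which I took as an effect of its slanted view into the pockets. The largest wrist force reading was about 13 N, and I saw no slackened grip or knocked cake.

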